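# Stow the footswitch behind the tray's check gate

### The arm

A 6-joint arm with a two-finger parallel gripper is mounted at the origin on the work surface. World frame = base frame: x ahead of the robot, y to its left, z up, the work surface at z = 0. Lengths are in m, angles in degrees, forces in N, time in s.
With the tool pointing down it reaches from about 0.25 to 0.725 m from the base axis. Payload 9.7 kg.
Tool frame: the origin (TCP) lies midway between the tips of the shut fingers; the grasp point (between the pads) lies 19 mm behind it (bot.pinch_z is the distance from the TCP to the grasp point, in m); z points along the fingers, y is the line along which they close (so a half turn about z gives the same grasp; the last joint's range is limited). The gripper opens to 85 mm and grips with 20 to 120 N. Pads are 22 mm wide; open, the fingers measure 114 mm over their backs; the gripper's body (76 mm by 85 mm) begins 54 mm behind the grasp point. The pads swing forward as they close: fully open they stand 13 mm farther back than shut.
Start: joints at [67.895, 4.979, 10.078, 95.1, 0, 90], TCP at [0.207, 0.51, 0.231] pointing down, gripper open.
Joint ranges: [-179.16, 179.16], [-48.56, 103.87], [-65.8, 70.77], [-126.05, 130.52], [-82.76, 87.17], [-180, 180]. Speed limits (degrees/s): [127.2, 127.2, 147.25, 180, 180, 180].

### API

Orientations are given as [roll, pitch, yaw] about the fixed x, y, z axes, in that order (R = Rz(yaw) Ry(pitch) Rx(roll)).
In Python, from workcell import sensors, camera, camera_params, ticket, bot gives the robot as it stands.
- The arm moves only by the shell command python3 -m jog 'ROWS' [FORCE]. ROWS is JSON, a list that holds one entry, the list of rows, each a list of 5 numbers: the shift along the world's x, y, z in units of 50 mm (1.0 is 50 mm), then the turn about the world's z in units of 5 degrees (1.0 is 5 degrees), then the opening, from 0 (shut) to 1 (fully open). In form: [[[tx, ty, tz, yaw, grip], ...]]. A call has 1 to 8 rows; each row shifts and turns the commanded pose from where the row before left it; what a row does not reach is not made up. A row lasts 1/10 s, in which the tool goes at most 50 mm and 8.59 degrees, less where a joint would pass 70% of its speed; a pose out of reach is approached as far as the arm can. A call is refused whole if a number of a shift passes 1 or a number of a turn 1, either way. A call with a gripper value outside its range is refused whole. The fingers move at their own pace and stop on an object; FORCE is the grip in N (left out, the last holds). Time passes only in rows, so rows that do not move let the fingers close. It gives the time, the measured TCP pose, the force, the opening and the grip force at its end, in the units of the state.
- sensors.get_obs(): the state, without advancing time (a new reading comes with each control period).
- camera(name): name is "side" or "top"; returns the picture (420x560x3 uint8, blue, green, red); there is no depth.
- camera_params(name): a dict with "fx", "fy", "cx", "cy" (pixels), "k1" (the pictures are not rectified: a ray, as slopes to the right and down, at radius r is drawn at 1 + k1 r^2 times it, then the intrinsics apply), "T" (4x4, takes a point from camera to world coordinates). Camera axes: x right, y down, z forward; pixel columns grow to the right and rows downward; lengths in m; the calibration is good to about 2 mm. A picture is of the moment at which its call begins. camera_params takes no time and is no camera call.
- ticket.job_done(): hands the job in; it is judged then, once.
The state is a dict: "time": time; "q": joint angles; "qd": joint speeds; "joint_efforts": joint torques, N m; "ee_pos": TCP position; "tcp_rot": TCP orientation; "wrist_force": force on the tool from outside, world axes, zero at the start; "torque": the same for the moment, N m; "opening": finger opening in m; "grasp_force": force on a finger pad.
Only numpy, scipy, OpenCV 4.12 (cv2) and the standard library are available. Lean on these libraries where they do the work, as an engineer would, in place of code of your own. Each camera call takes 0.05 s, during which the arm holds its last target. There are 200 camera calls.

### The job

Put the single-button footswitch away in the plywood stowage tray: set it on the tray's entry deck and push it along the lane through the swinging check gate until it meets the sprung rubber buffer at the far end. Press it home there firmly but gently, with a steady push of about 13 newtons for half a second (never 22 or more), then take the fingers out so that the gate falls shut behind it. Leave the other gear where it is.

Things in the scene. Friction and masses are not known exactly. Their poses are not given: they have to be found in the camera images.
- footswitch: Foot switch: grey die-cast box 74 (x) x 56 (y) x 34 (z) mm with one steel push button (13 mm across, 10 mm high) in the middle of its top; 0.2 to 0.45 kg. Origin at the centre of its underside. It has no front: either end may go first.
- tray: Plywood stowage tray fixed on the table: one straight lane along its x axis, +x is the push direction. Origin: on the table, in the middle of the lane (y = 0), below the shut gate. Its floor is 6 mm thick (top at z = 6 mm) and runs from x = -90 to +235 mm; outside width 86 mm. All x, y, z below marked 'tray' are in this frame.
- entry (a point): Middle of the tray's entry deck, on its floor top, at tray (-45, 0, 6 mm). The deck runs from tray x = -80 to 0: open above, with low side guides up to z = 14 mm, 64 mm apart (y = -32 to +32), 8 mm thick. Axes as the tray's.
- slot (a point): Middle of the covered lane, at tray (120, 0, 54 mm), axes as the tray's. From tray x = 0 on, walls up to z = 50 mm, inner faces at y = -32 and +38 mm (set back for the open gate). From x = 10 to 235 mm clear lips (z = 50 to 54) over both edges leave a slot 48 mm wide (y = -24 to +24) open above: closed fingers travel in it, a footswitch cannot be lowered through it.
- gate (a joint): Check gate across the lane at tray x = 0: upright aluminium plate 4 x 62 mm, z = 9 to 39 mm, hinged upright at tray (0, +35). 0 = shut; grows as it swings inward (+x), to 1.6 rad; never outward. A weak spring (0.3 N at its free end shut, 0.8 N open) shuts it. It sweeps the lane to x = 63 mm, so the footswitch's rear end must be beyond that for it to shut.
- tail: Plywood end plate of the tray, 10 mm thick, origin at tray (230, 0, 6 mm). Before it stands a rubber buffer pad, 44 mm wide, z = 10 to 36 mm, on a spring plunger. How far it stands out differs each time and is not measured: its free face is somewhere from tray x = 142 to 197 mm; find it by feel. Spring 4 N per mm, hard stop at 8 mm; it pushes the footswitch back as the push ends.
- dial_pedal: Bystander: grey box of the same size (74 x 56 x 34 mm) with three black dials and no button. Origin at the centre of its underside.
- twin_switch: Bystander: longer grey box (112 x 56 x 34 mm) with two steel buttons. Origin at the centre of its underside.
- metronome: Bystander: black metronome, 50 x 80 x 110 mm. Origin at the centre of its underside.
- jar: Bystander: glass jar, 64 mm across, 85 mm high. Origin at the centre of its underside.
- tin: Bystander: flat aluminium tin, 90 x 60 x 22 mm. Origin at the centre of its underside.
Not all that is in view belongs to the job. Leave any blue or purple look-alike of the footswitch alone.

How it is judged (in metres and radians):
On the way, in this order (a step that is already met when the one before it is completed fails the run):
1. the footswitch, on the lane floor, is passing through the gate and holds it open (value of joint gate above 0.5 rad and x of footswitch in the frame of tray between -0.01 and 0.06 m and z of footswitch in the frame of tray below 0.016 m and contact force between footswitch and tray above 0.2 N), for 0.1 s.
2. it is pressed home against the buffer with at least 8 N for 0.25 s (contact force between footswitch and tail above 8 N and x of footswitch in the frame of tray above 0.1 m), for 0.25 s.
At the end, for the whole second after the job is handed in: The footswitch lies flat on the lane floor behind the gate (its centre 97 to 170 mm beyond the gate plane, within 0.25 rad of the lane's direction), at rest and released, and the gate is shut (within 0.08 rad) (value of joint gate below 0.08 rad and x of footswitch in the frame of tray between 0.097 and 0.17 m and z of footswitch in the frame of tray below 0.012 m and angle between footswitch's own z axis and vertical below 0.1 rad and angle between the x axis of footswitch and the x axis of tray, either way round below 0.25 rad and linear speed of footswitch below 0.02 m/s and contact force between the fingers and footswitch below 0.1 N); the robot touches nothing.
It fails at once if the footswitch is rammed against the buffer with 22 N or more (contact force between footswitch and tail above 22 N).
It fails at once if a bystander is moved more than 20 mm (distance of any of dial_pedal, twin_switch, metronome, jar, tin from where it was at the start of the episode above 0.02 m).
It also fails if it takes over 64 s, if anything falls off the work surface, if the arm or the gripper's body presses on something with over 40 N, if the wrist force passes 120 N, or if a joint passes its speed limit or range.

## Working session

There is one attempt and no reset: what is moved stays moved. The work goes in short steps, Python scripts to look and compute and a shell command to move; the robot and the scene stay as the last step left them, time stands still between calls to the robot, and variables do not carry over. Pictures are saved under pics/ and viewed, at most 10 in all, crops included, and the job is handed in when it is done.

```bash
mkdir -p pics; ls; python3 - <<'E'
from workcell import camera,camera_params
import cv2
for n in("top","side"):
    cv2.imwrite(f"pics/{n}0.png",camera(n)); p=camera_params(n); print(n,{k:(v if k!='T' else [[round(float(a),4) for a in r] for r in v]) for k,v in p.items()})
E
```

```text
pics
top {'fx': 388.49341653303384, 'fy': 388.49341653303384, 'cx': 274.69010750286964, 'cy': 208.67823372598136, 'k1': -0.04721138661787733, 'T': [[0.0182, -0.981, 0.193, 0.3001], [-0.9996, -0.0138, 0.0243, -0.0327], [-0.0212, -0.1934, -0.9809, 1.1426], [0.0, 0.0, 0.0, 1.0]]}
side {'fx': 511.08788214388113, 'fy': 511.08788214388113, 'cx': 282.23859789039466, 'cy': 213.28740787655119, 'k1': -0.16001925645117787, 'T': [[0.8307, -0.4115, 0.375, -0.0154], [-0.5567, -0.6222, 0.5504, -0.7889], [0.0069, -0.666, -0.7459, 1.0844], [0.0, 0.0, 0.0, 1.0]]}
```

View pics/top0.png

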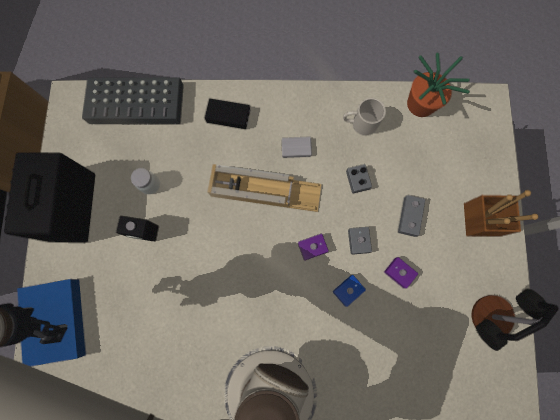

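View pics/side0.png

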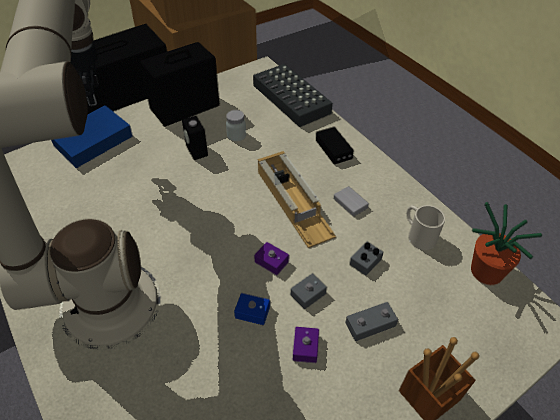

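Candidates (top view): grey one-button box at (360,240); grey box with dials at (360,178), which is the dial pedal; long two-button box at (412,215), the twin; purple at (313,246) and (401,272); blue at (349,290). The grey one-button box at (360,240) fits. I'll confirm it in an enlarged crop. The tray runs from its entry at about (320,197) to its tail at about (212,182).

```bash
cat > h.py <<'E'
import cv2,numpy as np
from workcell import camera,camera_params
def K(p): return np.array([[p['fx'],0,p['cx']],[0,p['fy'],p['cy']],[0,0,1]]),np.array([p['k1'],0,0,0,0.])
def ray(n,uv):
    p=camera_params(n);k,d=K(p);s=cv2.undistortPoints(np.array(uv,float).reshape(-1,1,2),k,d)[:,0]
    T=np.array(p['T']);return T[:3,3],np.c_[s,np.ones(len(s))]@T[:3,:3].T
def plane(n,uv,z):
    o,d=ray(n,uv);return (o+d*((z-o[2])/d[:,2])[:,None])[:,:2]
def proj(n,P):
    p=camera_params(n);k,d=K(p);W=np.linalg.inv(np.array(p['T']))
    return cv2.projectPoints(np.array(P,float).reshape(-1,1,3),cv2.Rodrigues(W[:3,:3])[0],W[:3,3],k,d)[0][:,0]
E
python3 - <<'E'
import cv2,numpy as np
from h import *
im=cv2.imread("pics/top0.png"); s=cv2.imread("pics/side0.png")
a=cv2.resize(im[150:270,200:400],(800,480),interpolation=cv2.INTER_CUBIC)
cv2.imwrite("pics/crop1.png",a)
hsv=cv2.cvtColor(im,cv2.COLOR_BGR2HSV)
c=im[220:262,335:385]; g=cv2.cvtColor(c,cv2.COLOR_BGR2GRAY); print(hsv[240,330:390:3].tolist())
b=cv2.resize(s[140:320,240:400],(711,600)[::1],interpolation=cv2.INTER_CUBIC); b=cv2.resize(s[145:320,245:435],None,fx=3.4,fy=3.4,interpolation=cv2.INTER_CUBIC)
cv2.imwrite("pics/crop2.png",b)
E
```

```text
[[19, 35, 101], [19, 38, 169], [21, 36, 168], [20, 35, 168], [20, 37, 166], [19, 38, 167], [20, 35, 166], [120, 2, 104], [110, 8, 100], [120, 3, 86], [168, 10, 122], [170, 14, 111], [110, 8, 98], [110, 8, 101], [18, 32, 105], [19, 38, 106], [21, 35, 166], [21, 38, 163], [20, 38, 170], [21, 37, 167]]
```

View pics/crop1.png

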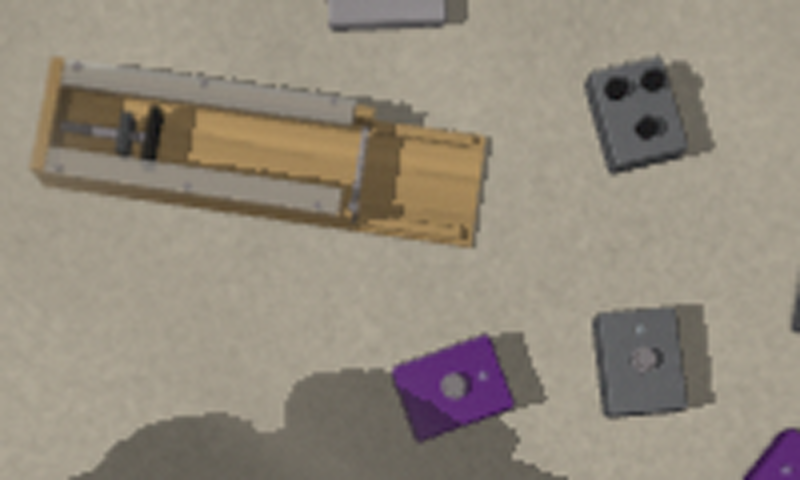

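View pics/crop2.png

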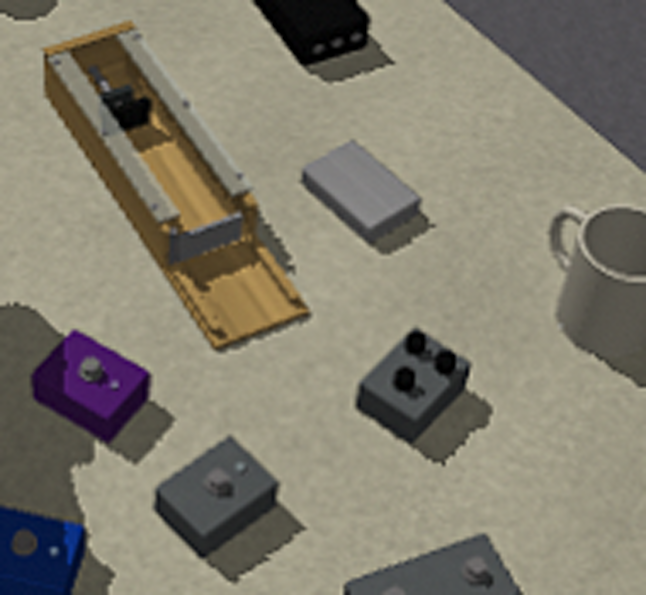

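Crop 1 confirms it: the grey box at crop (642,360), full image (360,240), has one steel button. The dial pedal is at crop (637,113). The tray entry corners are at crop (489,137) and (474,247), the gate at (360,175) and the black buffer pad at (155,133).

```bash
cat >> h.py <<'E'
E
python3 - <<'E'
from h import *
im=cv2.imread("pics/top0.png")
full=lambda c:(np.array(c,float)+.5)/4-.5+[200,150]
hsv=cv2.cvtColor(im,cv2.COLOR_BGR2HSV); m=((hsv[...,1]<25)).astype(np.uint8)
M=np.zeros_like(m);M[215:265,335:385]=m[215:265,335:385]
c=max(cv2.findContours(M,0,1)[0],key=cv2.contourArea); print("rect px",cv2.minAreaRect(c))
f=plane("top",full([(595,314),(680,307),(686,408),(606,417)]),.034)
print("fs",f.round(4).tolist(),f.mean(0)); print("button",plane("top",full([(645,357)]),.044))
r=cv2.minAreaRect(plane("top",c[:,0]+0.,.034).astype(np.float32)*1000); print("rect mm",r)
fl=plane("top",full([(489,137),(474,247)]),.006); lp=plane("top",full([(350,123),(343,188)]),.054)
far=plane("top",full([(62,90),(47,150)]),.054)
print("floor end",fl,fl.mean(0),"lip",lp.mean(0),"far",far.mean(0))
for a,b in((fl,lp),(lp,far),(fl,far)):
    d=b.mean(0)-a.mean(0); print(np.degrees(np.arctan2(d[1],d[0])),np.linalg.norm(d))
bf=plane("top",full([(163,108),(154,160)]),.036); print("buffer",bf,bf.mean(0))
E
```

```text
rect px ((359.5102233886719, 240.08700561523438), (26.230857849121094, 21.206684112548828), 83.2901611328125)
fs [[0.4643, -0.2181], [0.4702, -0.2793], [0.3977, -0.2816], [0.3905, -0.2246]] [ 0.43067653 -0.25090198]
button [[ 0.43251693 -0.2512871 ]]
rect mm ((430.439697265625, -249.18350219726562), (74.82357788085938, 61.05617141723633), 5.14031457901001)
floor end [[ 0.60196518 -0.14543783]
 [ 0.51739282 -0.13383559]] [ 0.559679   -0.13963671] lip [ 0.57419375 -0.03800179] far [0.59813725 0.17488511]
81.87239575392952 0.1026661359191275
83.58288240975138 0.21422913682400138
83.02874714150133 0.31686434536871816
buffer [[0.61308971 0.09806465]
 [0.57341029 0.10327547]] [0.59325    0.10067006]
```

```bash
cat > w.py <<'E'
import sys,numpy as np
from workcell import sensors
from scipy.spatial.transform import Rotation as R
s=sensors.get_obs();p=np.array(s['ee_pos']);r=R.from_euler('xyz',s['tcp_rot'],degrees=True).as_matrix()
U=np.array([np.cos(np.radians(83)),np.sin(np.radians(83))]);O=np.array([.572,-.049])
d=p[:2]-O
print('t',s['time'],'p',p.round(4),'rot',np.round(s['tcp_rot'],1),'closing axis',np.degrees(np.arctan2(r[1,1],r[0,1])).round(1),'q',np.round(s['q'],1))
print('tray xy',(d@U).round(4),(d@[-U[1],U[0]]).round(4),'F',np.round(s['wrist_force'],2),'open',s['opening'],'grasp',s['grasp_force'])
if len(sys.argv)>2:
    t=np.array([float(v) for v in sys.argv[1:]]);print('shift units',((t-p[:len(t)])/.05).round(3))
E
python3 w.py .4315 -.2515 .13
```

```text
t 0.1 p [0.2068 0.5094 0.2306] rot [-179.9   -0.   157.9] closing axis 67.9 q [67.9  5.  10.  95.1  0.  90. ]
tray xy 0.5097 0.4305 F [-0.57 -0.81 -0.16] open 0.0851324973491477 grasp 0.0
shift units [  4.493 -15.218  -2.013]
```

```bash
R='x'
python3 -m jog '[[[0.15,-0.5,0,-1,1],[0.15,-0.5,0,-1,1],[0.15,-0.5,0,-1,1],[0.15,-0.5,0,-1,1],[0.15,-0.5,0,-1,1],[0.15,-0.5,0,-1,1],[0.15,-0.5,0,-1,1],[0.15,-0.5,0,-1,1]]]' 40
python3 -m jog '[[[0.15,-0.5,0,-1,1],[0.15,-0.5,0,-1,1],[0.15,-0.5,0,-1,1],[0.15,-0.5,0,-1,1],[0.15,-0.5,0,-1,1],[0.15,-0.5,0,-1,1],[0.15,-0.5,0,-1,1],[0.15,-0.5,0,-1,1]]]'
python3 -m jog '[[[0.15,-0.5,0,-1,1],[0.15,-0.5,0,-1,1],[0.15,-0.5,0,-1,1],[0.15,-0.5,0,-1,1],[0.15,-0.5,0,-1,1],[0.15,-0.5,0,-1,1],[0.15,-0.5,0,-1,1],[0.15,-0.5,0,-1,1]]]'
python3 -m jog '[[[0.15,-0.5,0,-1,1],[0.15,-0.5,0,-1,1],[0.15,-0.5,-0.3,-1,1],[0.15,-0.5,-0.4,-1,1],[0.15,-0.5,-0.4,-1,1],[0.1,-0.5,-0.4,-1,1],[0,0,-0.3,-0.8,1],[0,0,0,0,1]]]'
python3 w.py .4315 -.2515 .13
```

```text
time: 0.9
ee_pos: [0.267, 0.3085, 0.231]
tcp_rot: [-180.0, 0.0, 117.7]
wrist_force: [0.2, -0.8, -0.1]
opening: 0.0855
grasp_force: 0.0
time: 1.7
ee_pos: [0.327, 0.1085, 0.2311]
tcp_rot: [-180.0, 0.0, 77.7]
wrist_force: [0.6, 0.5, 0.4]
opening: 0.0854
grasp_force: 0.0
time: 2.5
ee_pos: [0.387, -0.0915, 0.2311]
tcp_rot: [-180.0, 0.0, 37.7]
wrist_force: [0.3, 1.2, 0.0]
opening: 0.0852
grasp_force: 0.0
time: 3.3
ee_pos: [0.4282, -0.2403, 0.1387]
tcp_rot: [-179.9, 0.2, 3.8]
wrist_force: [0.3, -0.1, 0.5]
opening: 0.0856
grasp_force: 0.0
t 3.3 p [ 0.4282 -0.2403  0.1387] rot [-179.9    0.2    3.8] closing axis -86.2 q [-29.3  -3.7  -8.9  85.    0.  146.9]
tray xy -0.2074 0.1194 F [ 0.3  -0.08  0.49] open 0.08557441182453045 grasp 0.0
shift units [ 0.065 -0.223 -0.173]
```

```bash
python3 -m jog '[[[0.07,-0.22,0,0,1],[0,0,-0.5,0,1],[0,0,-0.5,0,1],[0,0,-0.5,0,1],[0,0,-0.5,0,1],[0,0,-0.4,0,1],[0,0,-0.15,0,1],[0,0,0,0,1]]]'
python3 w.py .4315 -.2515 .012
python3 -m jog '[[[0,0,0,0,0.5],[0,0,0,0,0.5],[0,0,0,0,0.4],[0,0,0,0,0.4],[0,0,0,0,0.4],[0,0,0,0,0.4]]]' 40
```

```text
time: 4.1
ee_pos: [0.4331, -0.2515, 0.0139]
tcp_rot: [-180.0, 0.0, 4.0]
wrist_force: [0.5, -0.9, 0.5]
opening: 0.0852
grasp_force: 0.0
t 4.1 p [ 0.4331 -0.2515  0.0139] rot [-180.    0.    4.] closing axis -86.0 q [-3.010e+01 -1.000e-01 -1.930e+01  7.080e+01 -0.000e+00  1.459e+02]
tray xy -0.2179 0.1132 F [ 0.47 -0.9   0.5 ] open 0.08521559406046374 grasp 0.0
shift units [-0.032 -0.    -0.039]
time: 4.7
ee_pos: [0.4339, -0.2519, 0.0155]
tcp_rot: [179.9, -0.1, 3.9]
wrist_force: [-0.1, 0.4, 5.7]
opening: 0.0552
grasp_force: 42.6
```

```bash
python3 -m jog '[[[0,0,0.4,0,0.4],[0,0,0.6,0,0.4],[0,0,0.6,0,0.4],[0,0,0.4,0,0.4],[0.15,0.2,0,1,0.4],[0.15,0.2,0,1,0.4],[0.15,0.2,0,1,0.4],[0.15,0.2,0,1,0.4]]]'
python3 -m jog '[[[0.2,0.25,0,1,0.4],[0.2,0.25,0,1,0.4],[0.2,0.25,0,1,0.4],[0.2,0.25,0,1,0.4],[0.25,0.3,0,1,0.4],[0.25,0.3,0,1,0.4],[0.25,0.3,0,1,0.4],[0.25,0.3,0,1,0.4]]]'
python3 -m jog '[[[0.25,0.16,0,1,0.4],[0,0,0,1,0.4],[0,0,0,1,0.4],[0,0,0,0.8,0.4],[0,0,0,0,0.4],[0,0,0,0,0.4]]]'
python3 w.py .5665 -.0937 .022
python3 - <<'E'
from h import *
t=camera("top");s=camera("side")
cv2.imwrite("pics/t2.png",np.hstack([cv2.resize(t[130:260,200:400],(600,390)),]))
cv2.imwrite("pics/t2full.png",t);cv2.imwrite("pics/s2.png",s)
E
```

```text
time: 5.5
ee_pos: [0.4633, -0.2111, 0.1142]
tcp_rot: [180.0, -0.0, 24.1]
wrist_force: [-0.1, 0.8, -1.2]
opening: 0.0549
grasp_force: 43.7
time: 6.3
ee_pos: [0.5535, -0.1008, 0.1142]
tcp_rot: [180.0, -0.0, 64.1]
wrist_force: [-0.3, 0.4, -1.9]
opening: 0.055
grasp_force: 43.7
time: 6.9
ee_pos: [0.5655, -0.0934, 0.114]
tcp_rot: [180.0, 0.0, 82.8]
wrist_force: [-0.3, 0.1, -1.3]
opening: 0.0546
grasp_force: 43.8
t 6.9 p [ 0.5655 -0.0934  0.114 ] rot [180.    0.   82.8] closing axis -7.2 q [-9.4  7.4 -0.3 82.3 -0.  87.8]
tray xy -0.0449 0.001 F [-0.28  0.12 -1.31] open 0.05462933691671197 grasp 43.750603795051575
shift units [ 0.02  -0.005 -1.839]
```

View pics/t2.png

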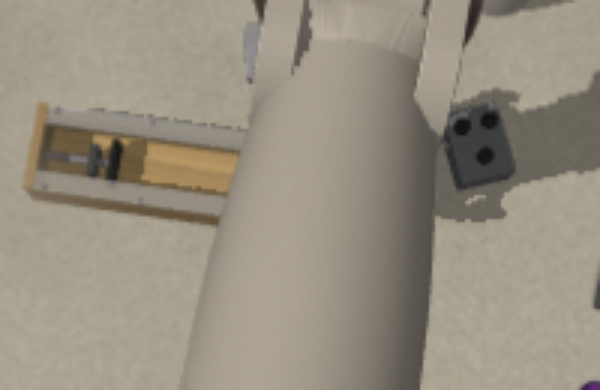

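Arm hides the deck from above, while the tail end stays visible (buffer at crop (113,160)). I'll lower to just above the guides and check from the side.

```bash
python3 -m jog '[[[0,0,-0.4,0,0.4],[0,0,-0.5,0,0.4],[0,0,-0.4,0,0.4],[0,0,-0.2,0,0.4],[0,0,0,0,0.4]]]'
python3 - <<'E'
from h import *
s=camera("side");cv2.imwrite("pics/s3f.png",s)
P=proj("side",[(.5665,-.0937,.03)])[0];print(P)
u,v=P.astype(int);cv2.imwrite("pics/s3.png",cv2.resize(s[v-60:v+60,u-70:u+70],(700,600),interpolation=cv2.INTER_CUBIC)); print(u-70,v-60)
E
```

```text
time: 7.5
ee_pos: [0.5646, -0.0933, 0.0375]
tcp_rot: [-179.9, -0.0, 82.9]
wrist_force: [-0.3, -1.1, -2.7]
opening: 0.0553
grasp_force: 43.7
[315.0562376  224.41740998]
245 164
```

View pics/s3.png

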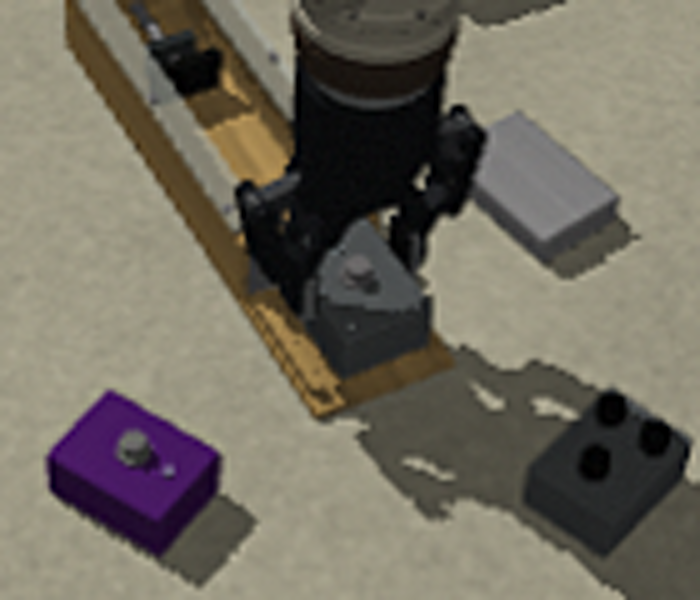

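The box hangs over the deck. Its rear bottom corners are at crop (346,376) and (432,342), and the tray end corners at (317,418) and (455,362). Now the lateral offset between them.

```bash
python3 - <<'E'
from h import *
f=lambda c:(np.array(c,float)+.5)/5-.5+[245,164]
a=np.radians(83);U=np.array([np.cos(a),np.sin(a)]);V=np.array([-U[1],U[0]]);O=np.array([.572,-.049])
def tr(w): return (np.c_[(w-O)@U,(w-O)@V]*1000).round(1).tolist()
print('obj bottom',tr(plane("side",f([(346,376),(432,342)]),.022)))
print('obj top',tr(plane("side",f([(345,325),(431,298)]),.056)))
print('end z=0',tr(plane("side",f([(317,418)]),.0)),'z=6',tr(plane("side",f([(312,410),(455,362)]),.006)))
# whole-length tray left outer lower edge & lip points from first side crop
g=lambda c:(np.array(c,float)+.5)/3.4-.5+[245,145]
im=g([(222,350),(310,315)]);print('end z0/6 first',tr(plane("side",im,.003)))
print('lip inner ends',tr(plane("side",g([(178,213),(240,192)]),.054)))
E
```

```text
obj bottom [[-81.9, 24.0], [-82.1, -29.2]]
obj top [[-74.7, 22.7], [-78.8, -27.4]]
end z=0 [[-85.3, 42.4]] z=6 [[-83.3, 44.7], [-89.1, -41.1]]
end z0/6 first [[-90.8, 39.6], [-91.3, -40.8]]
lip inner ends [[13.4, 25.3], [11.4, -30.7]]
```

```bash
python3 -m jog '[[[-0.03,0,0,0,0.4],[0,0,-0.1,0,0.4],[0,0,-0.1,0,0.4],[0,0,-0.05,0,0.4],[0,0,0,0,0.4]]]'
python3 -m jog '[[[0,0,-0.05,0,0.4],[0,0,0,0,0.4]]]'; python3 w.py
```

```text
time: 8.05
ee_pos: [0.5636, -0.0934, 0.0257]
tcp_rot: [-180.0, -0.0, 82.9]
wrist_force: [-0.1, -0.1, -2.5]
opening: 0.055
grasp_force: 43.8
time: 8.25
ee_pos: [0.5639, -0.0934, 0.0235]
tcp_rot: [-180.0, -0.0, 82.9]
wrist_force: [0.2, -0.7, -1.3]
opening: 0.0553
grasp_force: 43.8
t 8.25 p [ 0.5639 -0.0934  0.0235] rot [-180.    -0.    82.9] closing axis -7.1 q [-9.4  9.1 -8.5 72.5  0.  87.7]
tray xy -0.0451 0.0027 F [ 0.24 -0.7  -1.32] open 0.055276187074272086 grasp 43.7901645898819
```

```bash
python3 -m jog '[[[0,0,-0.03,0,0.4],[0,0,-0.02,0,0.4],[0,0,0,0,0.4]]]'; python3 -m jog '[[[0,0,0,0,0.75],[0,0,0,0,1],[0,0,0,0,1],[0,0,0,0,1]]]'; python3 w.py
```

```text
time: 8.55
ee_pos: [0.564, -0.0934, 0.0215]
tcp_rot: [180.0, 0.0, 82.9]
wrist_force: [-0.7, -0.4, 0.9]
opening: 0.0554
grasp_force: 44.1
time: 8.95
ee_pos: [0.564, -0.0934, 0.0214]
tcp_rot: [180.0, 0.0, 82.9]
wrist_force: [-0.1, -0.0, -0.3]
opening: 0.0853
grasp_force: 0.0
t 8.95 p [ 0.564  -0.0934  0.0214] rot [180.    0.   82.9] closing axis -7.1 q [-9.4  9.1 -8.7 72.2 -0.  87.7]
tray xy -0.0451 0.0025 F [-0.12 -0.02 -0.3 ] open 0.08530055757901345 grasp 0.0
```

```bash
python3 -m jog '[[[0,0,0.4,0,1],[0,0,0.5,0,1],[0,0,0.5,0,0.6],[-0.05,-0.4,0,0,0.2],[-0.05,-0.4,0,0,0],[-0.06,-0.45,0,0,0],[0,0,0,0,0],[0,0,0,0,0]]]'
python3 -m jog '[[[0,0,-0.4,0,0],[0,0,-0.5,0,0],[0,0,-0.4,0,0],[0,0,-0.2,0,0],[0,0,0,0,0]]]';python3 w.py
python3 - <<'E'
from h import *
s=camera("side");cv2.imwrite("pics/s4.png",cv2.resize(s[145:265,245:385],(700,600),interpolation=cv2.INTER_CUBIC))
E
```

```text
time: 9.75
ee_pos: [0.5559, -0.1561, 0.0912]
tcp_rot: [-180.0, -0.0, 82.8]
wrist_force: [0.2, -0.3, 0.0]
opening: 0.0004
grasp_force: 0.0
time: 10.25
ee_pos: [0.5552, -0.155, 0.015]
tcp_rot: [-179.9, -0.0, 82.9]
wrist_force: [-0.4, -0.3, 0.1]
opening: 0.0002
grasp_force: 0.0
t 10.25 p [ 0.5552 -0.155   0.015 ] rot [-179.9   -0.    82.9] closing axis -7.1 q [-15.6  10.1  -8.3  71.8   0.   81.5]
tray xy -0.1073 0.0037 F [-0.37 -0.32  0.11] open 0.00018712476742199424 grasp 0.0
```

View pics/s4.png

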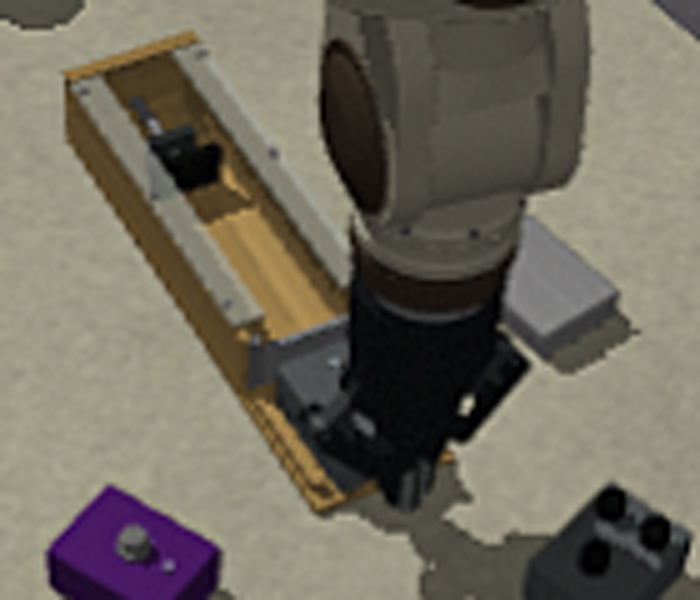

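The box sits squarely on the deck before the shut gate, at crop (320,380), with the fingers shut behind it at (400,500). Pushing.

```bash
python3 -m jog '[[[0.02,0.15,0,0,0],[0.02,0.15,0,0,0],[0.02,0.15,0,0,0],[0.02,0.15,0,0,0],[0.02,0.15,0,0,0],[0.02,0.15,0,0,0],[0.02,0.15,0,0,0],[0.02,0.15,0,0,0]]]'
python3 -m jog '[[[0.02,0.15,0,0,0],[0.02,0.15,0,0,0],[0.02,0.15,0,0,0],[0.02,0.15,0,0,0],[0.02,0.15,0,0,0],[0.02,0.15,0,0,0],[0.02,0.15,0,0,0],[0.02,0.15,0,0,0]]]'
python3 w.py
python3 - <<'E'
from h import *
s=camera("side");cv2.imwrite("pics/s5.png",cv2.resize(s[145:265,245:385],(700,600),interpolation=cv2.INTER_CUBIC))
E
```

```text
time: 11.1
ee_pos: [0.5645, -0.0956, 0.0171]
tcp_rot: [179.9, 0.0, 82.9]
wrist_force: [0.2, -4.5, 3.7]
opening: 0.0
grasp_force: 2.2
time: 11.9
ee_pos: [0.572, -0.0352, 0.0162]
tcp_rot: [-180.0, -0.0, 82.9]
wrist_force: [1.0, -3.2, 1.8]
opening: -0.0002
grasp_force: 1.3
t 11.9 p [ 0.572  -0.0352  0.0162] rot [-180.    -0.    82.9] closing axis -7.1 q [-3.5  9.5 -8.8 71.7  0.  93.6]
tray xy 0.0137 0.0017 F [ 1.03 -3.2   1.8 ] open -0.00024259240979458856 grasp 1.3483976571660605
```

View pics/s5.png

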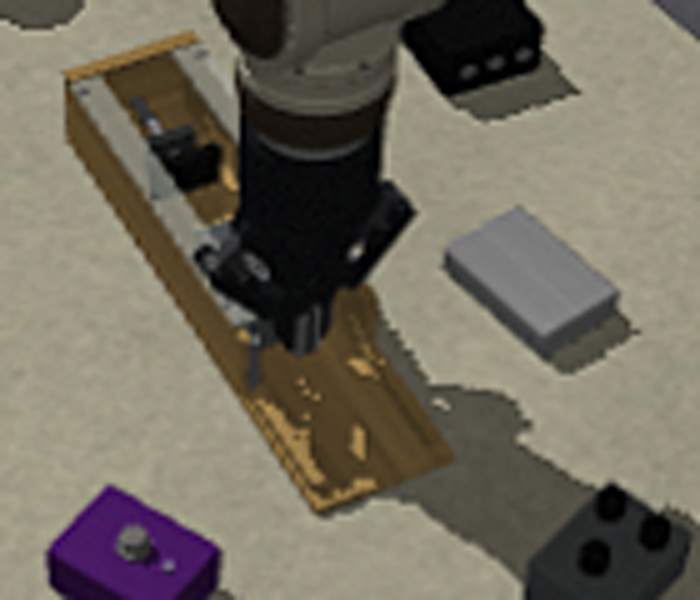

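The gate is swung open with the fingers in the slot at crop (310,330), and the box is in the covered lane. Next I'll advance to just short of the buffer, then creep.

```bash
python3 -m jog '[[[0.02,0.15,0,0,0],[0.02,0.15,0,0,0],[0.02,0.15,0,0,0],[0.02,0.15,0,0,0],[0.015,0.1,0,0,0],[0.005,0.05,0,0,0],[0,0.02,0,0,0],[0,0,0,0,0]]]'
python3 w.py|tail -1
python3 -m jog '[[[0.005,0.04,0,0,0],[0.005,0.04,0,0,0],[0,0,0,0,0]]]'
python3 w.py|tail -1
```

```text
time: 12.75
ee_pos: [0.5768, 0.0027, 0.0162]
tcp_rot: [-180.0, -0.0, 82.9]
wrist_force: [-0.4, 0.2, -0.4]
opening: -0.0
grasp_force: 0.0
tray xy 0.052 0.0015 F [-0.36  0.25 -0.37] open -3.4880819018769607e-06 grasp 0.0
time: 13.05
ee_pos: [0.5775, 0.0067, 0.0163]
tcp_rot: [180.0, -0.0, 82.9]
wrist_force: [1.4, -0.8, -0.7]
opening: 0.0002
grasp_force: 0.5
tray xy 0.0559 0.0014 F [ 1.42 -0.76 -0.73] open 0.00017266537505629677 grasp 0.45799654559232295
```

```bash
python3 -m jog '[[[0.005,0.04,0,0,0],[0.005,0.04,0,0,0]]]'|grep -E "pos|wrist"
python3 -m jog '[[[0.005,0.04,0,0,0],[0,0.02,0,0,0]]]'|grep -E "pos|wrist"
python3 -m jog '[[[0.005,0.04,0,0,0]]]'|grep -E "pos|wrist"
```

```text
ee_pos: [0.5779, 0.0106, 0.0163]
wrist_force: [0.2, -2.0, 0.3]
ee_pos: [0.5783, 0.0138, 0.0163]
wrist_force: [0.7, -1.2, -0.9]
ee_pos: [0.5786, 0.0157, 0.0163]
wrist_force: [1.2, -1.4, -0.1]
```

```bash
python3 -m jog '[[[0,0.02,0,0,0]]]'|grep -E "pos|wrist"
python3 -m jog '[[[0.005,0.02,0,0,0]]]'|grep -E "pos|wrist"
```

```text
ee_pos: [0.5786, 0.0168, 0.0163]
wrist_force: [0.4, -1.3, -1.1]
ee_pos: [0.5787, 0.0177, 0.0163]
wrist_force: [-0.5, -1.9, -0.2]
```

```bash
for i in 1; do python3 -m jog '[[[0.003,0.02,0,0,0],[0.003,0.02,0,0,0]]]'|grep -E "pos|wrist"
python3 -m jog '[[[0.003,0.02,0,0,0]]]'|grep -E "pos|wrist"
python3 -m jog '[[[0.003,0.02,0,0,0]]]'|grep -E "pos|wrist";done
```

```text
ee_pos: [0.579, 0.0197, 0.0163]
wrist_force: [1.2, -1.6, -1.3]
ee_pos: [0.5791, 0.0205, 0.0163]
wrist_force: [-0.5, -2.8, -0.8]
ee_pos: [0.5791, 0.0212, 0.0163]
wrist_force: [-1.3, -5.4, 1.1]
```

Buffer contact felt near y = 0.0205.

```bash
python3 -m jog '[[[0.002,0.02,0,0,0]]]'|grep -E "pos|wrist"
python3 -m jog '[[[0.001,0.01,0,0,0]]]'|grep -E "pos|wrist"
python3 -m jog '[[[0,0,0,0,0]]]'|grep -E "pos|wrist"
```

```text
ee_pos: [0.5791, 0.0218, 0.0163]
wrist_force: [-2.2, -8.2, 1.5]
ee_pos: [0.5792, 0.022, 0.0163]
wrist_force: [-1.4, -8.6, 2.3]
ee_pos: [0.5792, 0.022, 0.0163]
wrist_force: [-2.4, -7.3, 1.7]
```

```bash
python3 -m jog '[[[0.003,0.025,0,0,0]]]'|grep -E "pos|wrist"
python3 -m jog '[[[0.001,0.015,0,0,0]]]'|grep -E "pos|wrist"
python3 -m jog '[[[0,0,0,0,0]]]'|grep -E "pos|wrist"
```

```text
ee_pos: [0.5793, 0.0228, 0.0163]
wrist_force: [-2.6, -12.5, 1.8]
ee_pos: [0.5793, 0.0232, 0.0164]
wrist_force: [-2.7, -13.4, 2.4]
ee_pos: [0.5793, 0.0232, 0.0164]
wrist_force: [-2.7, -12.2, 1.7]
```

```bash
python3 -m jog '[[[0.001,0.01,0,0,0],[0,0,0,0,0]]]'|grep -E "pos|wrist"
python3 -m jog '[[[0,0,0,0,0],[0,0,0,0,0],[0,0,0,0,0],[0,0,0,0,0],[0,0,0,0,0]]]'|grep -E "pos|wrist"
```

```text
ee_pos: [0.5793, 0.0234, 0.0164]
wrist_force: [-2.7, -13.1, 2.5]
ee_pos: [0.5793, 0.0234, 0.0164]
wrist_force: [-2.0, -13.7, 2.3]
```

```bash
python3 -m jog '[[[-0.003,-0.03,0,0,0],[-0.003,-0.03,0,0,0],[-0.003,-0.03,0,0,0],[-0.003,-0.03,0,0,0],[-0.003,-0.02,0,0,0],[0,0,0,0,0]]]'|grep -E "pos|wrist"
python3 w.py|tail -1
```

```text
ee_pos: [0.579, 0.0188, 0.0163]
wrist_force: [0.1, -0.0, -0.2]
tray xy 0.0681 0.0013 F [ 0.08 -0.03 -0.22] open 8.477516308038043e-05 grasp 0.0
```

```bash
python3 -m jog '[[[-0.002,-0.02,0,0,0],[0,0,0.2,0,0],[0,0,0.3,0,0],[0,0,0.5,0,0],[0,0,0.6,0,0],[0,0,0.6,0,0],[0,0,0.6,0,0],[0,0,0.6,0,0]]]'|grep -E "pos|wrist"
python3 -m jog '[[[-0.5,-0.2,0.3,0,0],[-0.6,-0.2,0,0,0],[-0.6,-0.2,0,0,0],[-0.6,-0.2,0,0,0],[-0.6,-0.2,0,0,0],[-0.4,-0.2,0,0,0],[0,0,0,0,0],[0,0,0,0,0]]]'|grep -E "time|pos|wrist"
python3 - <<'E'
from h import *
s=camera("side");t=camera("top")
cv2.imwrite("pics/e.png",np.hstack([cv2.resize(s[145:265,245:345],(400,480),interpolation=cv2.INTER_CUBIC),cv2.resize(t[160:220,200:300][:, :],(400,240),interpolation=cv2.INTER_CUBIC).repeat(2,0)]))
E
```

```text
ee_pos: [0.5788, 0.0177, 0.1893]
wrist_force: [0.6, 0.1, 0.1]
time: 17.65
ee_pos: [0.4142, -0.0425, 0.2027]
wrist_force: [0.6, 0.1, 0.1]
```

View pics/e.png

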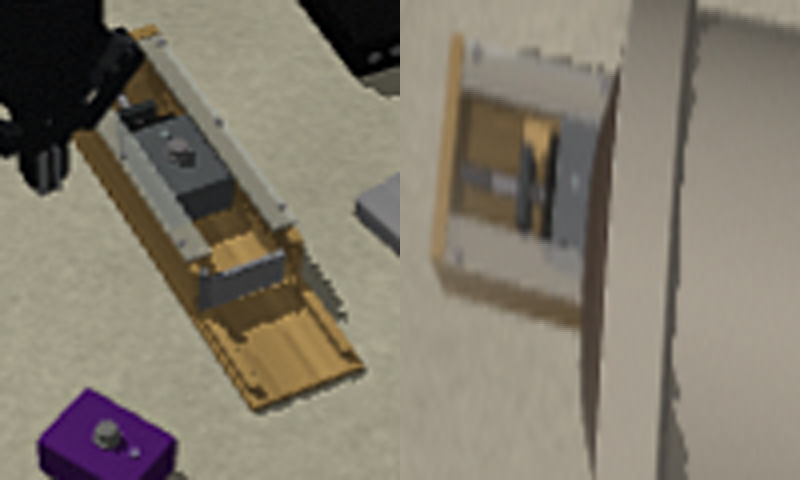

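The box lies flat and straight against the buffer, at crop (185,165). The gate is shut behind it at (240,280), and the arm is clear.

```bash
python3 -c "
from workcell import ticket
print(ticket.job_done())"
```

```text
the job is handed in; nothing more can be done
None
```

The footswitch is stowed against the buffer after a steady push of about 13 to 14 N at the wrist, held for over half a second; the gate is shut behind it, the bystanders were not touched, and the job is handed in (no verdict was returned).

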